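# Draw out the telescopic vat brush and hold it ready

## Robot

A 6-joint arm with a two-finger parallel gripper is mounted at the origin on the work surface. World frame = base frame: x ahead of the robot, y to its left, z up, the work surface at z = 0. Lengths are in mm, angles in rad, forces in N, time in s.
With the tool pointing down it reaches from about 250 to 725 mm from the base axis. Payload 4 kg.
Tool frame: the origin (TCP) lies on the centre line of the jaws, within the pads' length; the fingertips stand 25 mm ahead of it and the grasp point (between the pads) lies 6 mm ahead of it; z points along the fingers, y is the direction in which the jaws open and shut (so a half turn about z gives the same grasp; the last joint's range is limited). The gripper opens to 85 mm and grips with 20 to 120 N. Pads are 22 mm wide; open, the fingers measure 114 mm over their backs; the gripper's body (76 mm by 85 mm) begins 54 mm behind the grasp point. The pads swing forward as they close: fully open they stand 13 mm farther back than shut.
Start: joints at [1.234, 0.241, 0.005, 1.335, 0, 1.571], TCP at [165.232, 471.909, 256.306] pointing down, gripper open.
Joint ranges: [-2.72, 2.72], [-1.05, 1.87], [-1.09, 1.28], [-1.99, 2.15], [-1.42, 1.44], [-3.14, 3.14]. Speed limits (rad/s): [2.79, 2.79, 3.14, 3.14, 3.14, 3.14].

## Interface

Orientations are given as a unit quaternion [x, y, z, w].
In Python, from cell import sense, cams, env gives the robot as it stands. The module is installed in compiled form; this text tells all that it offers.
- The arm moves only by the tool play_rows, never from a script. Its argument "rows" is a list of rows, each a list of 2 entries, a list of its own where there are three numbers: the shift along the world's x, y, z in units of 50 mm (1.0 is 50 mm), then the turn, a rotation vector about the world's x, y, z in units of 6 degrees (1.0 is 6 degrees). In form: [[[x, y, z], [ax, ay, az]], ...]. A call has exactly 8 rows; each row shifts and turns the commanded pose from where the row before left it; what a row does not reach is not made up. A row lasts 1/8 s, in which the tool goes at most 62.5 mm and 10.7 degrees, less where a joint would pass 70% of its speed; a pose out of reach is approached as far as the arm can. A call with a number of a shift or a turn outside -1 to 1 is refused whole. A call with a gripper value outside its range is refused whole. "jaw" is the closure, from 0 (fully open) to 1 (shut), set as the call begins (left out, the last holds). The fingers move at their own pace and stop on an object; "squeeze" is the grip in N (left out, the last holds). Time passes only in rows, so rows that do not move let the fingers close, or fill a call up. It gives the time, the measured TCP pose, the force and the opening at its end, in the units of the state.
- sense(): the state, without advancing time (a new reading comes with each control period).
- cams.snapshot(name): name is "side" or "top" or "wrist"; returns the picture (480x640x3 uint8, red, green, blue); there is no depth.
- cams.camera_params(name): a dict with "intrinsics" (3x3 intrinsics, pixels), "R" (3x3) and "t" (3): a world point X has camera coordinates R X + t; the wrist camera has in their place "mount" (4x4, takes a point from camera to tool coordinates, whose origin is the TCP and whose axes are the flange's). Camera axes: x right, y down, z forward; pixel columns grow to the right and rows downward; lengths in mm; the calibration is good to about 2 mm. A picture is of the moment at which its call begins: read the wrist's pose just before it. camera_params takes no time and is no camera call.
- env.close_job(): hands the job in, once; it reports no verdict.
The state is a dict: "t": time; "joint_positions": joint angles; "qd": joint speeds; "tau": joint torques, N m; "eef_pos": TCP position; "orientation": TCP orientation; "contact_force": force on the tool from outside, world axes, zero at the start; "wrist_torque": the same for the moment, N m; "opening": finger opening in mm.
Only numpy, scipy, OpenCV 4.12 (cv2) and the standard library are available. Lean on these libraries where they do the work, as an engineer would, in place of code of your own. Each camera call takes 0.05 s, during which the arm holds its last target.

## Task

The telescopic brush is lying closed up on its drip rest. Squeeze in the button on the side of its collar, draw the handle out past the first stop to the second one, and let go of the button so that it springs out and the pole is locked at full length. Then lift the brush out of the rest and finish while still holding it, at full length with the button out: still and level in the air, bristles down, a good 10 cm above where it lay; leave the other things on the bench where they are.

Things in the scene. Friction and masses are not known exactly. Their poses are not given: they have to be found in the camera images.
- brush: Telescopic brush, 0.44 kg. Origin: on the pole's axis, mid-head; +x along the pole to the handle, +z up, bristles to -z. It lies level, axis 85 mm above the bench. Wooden head 34 (x) x 110 (y) x 18 mm, bristles down to 35 mm under the axis; 16 mm round tube. At the start the head is 3 to 15 mm short of the rest's front board; when pulled it comes up against the board, which holds it back
- handle (a joint): How far the handle is drawn out, away from the head, m: 0 closed, 0.060 first stop, 0.120 second stop and end of travel (1.5 mm play at each). Locked there while the button is out; friction 2 N. With the button kept in, the handle slides past the first stop; let go between stops, the button stays in and springs out at the next stop
- button (a joint): How far the button is pressed into the collar, m: 0 out (catch in its hole), the catch is free from 0.004, 0.005 flush with the collar, 0.0055 fully in. Spring 4 N at the start, 7 N at the end
- button_face (a point): Middle of the face of the round black push button, 14 mm across, on the brush's -y side of the collar, half-way along it, level with the pole's axis; it stands 5 mm proud. Squeezing the collar across its two sides, over the button, presses it in
- collar_mid (a point): Centre of the grey collar at the handle's front, on the pole's axis (98 mm from the brush origin when closed). Collar 36 mm long, 30 mm wide (y), 34 mm high; moves with the handle
- handle_end (a point): Free end of the handle, on the pole's axis, 257 mm behind the collar's centre. From the collar to here: flat-sided dark rubber grip, 26 mm wide (y), 30 mm high. At full length the brush balances on this grip, 40 mm behind the collar's centre (8 mm more or less): held there it stays level, and the button is not touched
- rear_board (a point): Middle of the floor of the rear board's notch in the rest, 70 mm above the bench. The board stands across the pole, 15 mm thick, 88 mm high, 110 mm wide; the notch, 34 mm wide and 18 mm deep, carries the rubber grip, which slides in it
- rest: Fixed wooden drip rest, 410 x 110 mm. Origin on the bench, between its two long sides; +x is the way the handle is drawn out. Two battens 18 mm high carry two boards 15 mm thick: the front one (at notch floor x -150 to -135 mm, top 100 mm high, leaning 12 degrees to +x) has a 20 mm notch round the tube behind the head; the rear one is at x 142 to 157 mm. Between them only battens and a low tray
- mould: Bystander: closed two-part plaster mould, 110 by 90 by 73 mm, origin under its centre
- bowl: Bystander: grey mixing bowl, 124 mm across, 60 mm high, origin under its centre
- sample: Bystander: small plaster tile, 100 by 70 by 18 mm, origin under its centre

How it is judged:
By the outcome, as a careful person would: the job done as asked, in the order asked, and still so for the second after the job is handed in, while the arm keeps its last pose, push and grip.
It also fails if it takes over 38 s, if anything falls off the work surface, if the arm or the gripper's body presses on something with over 40 N, if the wrist force passes 120 N, or if a joint passes its speed limit or range.

## Working session

There is one attempt and no reset: what is moved stays moved. The work goes in short steps, Python scripts to look and compute and a tool call to move; the robot and the scene stay as the last step left them, time stands still between calls to the robot, and variables do not carry over. Pictures are saved under pics/ and viewed, and the job is handed in when it is done.

Besides the shell and the picture viewer there is one more tool, called after "Request:" in YAML: its name, and indented under it one key for each argument. play_rows: Moves the arm, as the interface text tells. Its arguments: {"type":"object","properties":{"rows":{"type":"array","items":{"type":"array"}},"jaw":{"type":"number"},"squeeze":{"type":"number"}},"required":["rows"]}

```bash
mkdir -p pics
python3 - <<'E'
from cell import sense,cams,env
import cv2,numpy as np
print(sense())
for n in ["top","side","wrist"]:
    im=cams.snapshot(n); cv2.imwrite(f"pics/{n}0.png",im[:,:,::-1])
    print(n,cams.camera_params(n))
E
```

```text
{'t': 0.0, 'joint_positions': array([ 1.23399005e+00,  2.41434040e-01,  3.72620813e-03,  1.33520223e+00,
       -3.89793543e-05,  1.57080174e+00]), 'qd': array([ 1.88505030e-05, -4.97353697e-04,  2.83770794e-05,  1.39015559e-03,
       -4.30216242e-04, -5.22838413e-04]), 'tau': array([ 4.84125303e-04, -3.72318649e+01,  2.52407598e+01,  1.71703252e-02,
        1.28664656e-04,  7.20194805e-06]), 'eef_pos': array([165.05590193, 471.35669162, 255.40314394]), 'orientation': array([ 1.67610846e-01,  9.85852670e-01, -1.04518575e-03, -1.57923309e-04]), 'contact_force': array([ 0.43295827, -0.54085765, -0.40859874]), 'wrist_torque': array([-0.02008575,  0.01248253, -0.06488402]), 'opening': 85.497838014879}
top {'intrinsics': array([[551.00532566,   0.        , 322.44806383],
       [  0.        , 551.00532566, 239.63335697],
       [  0.        ,   0.        ,   1.        ]]), 'R': array([[ 0.01058423, -0.99981467,  0.01608088],
       [-0.99666627, -0.01184921, -0.08072138],
       [ 0.08089697, -0.0151729 , -0.99660698]]), 't': array([ -70.12663606,  570.67411413, 1378.70078218])}
side {'i
[... 203 characters left out ...]
8,  0.01268717],
       [-0.33286185, -0.46485345, -0.8204354 ],
       [ 0.4955751 ,  0.65397289, -0.57159845]]), 't': array([-499.70712582,  238.03567376,  964.09378405])}
wrist {'intrinsics': array([[349.76956023,   0.        , 319.79396736],
       [  0.        , 349.76956023, 239.55078456],
       [  0.        ,   0.        ,   1.        ]]), 'mount': array([[-1.66520575e-03, -9.55803185e-01, -2.94002548e-01,
         7.60969680e+01],
       [ 9.99998586e-01, -1.52298214e-03, -7.12688447e-04,
         7.98894915e-02],
       [ 2.33429259e-04, -2.94003319e-01,  9.55804370e-01,
        -1.16903110e+02],
       [ 0.00000000e+00,  0.00000000e+00,  0.00000000e+00,
         1.00000000e+00]])}
```

View pics/top0.png

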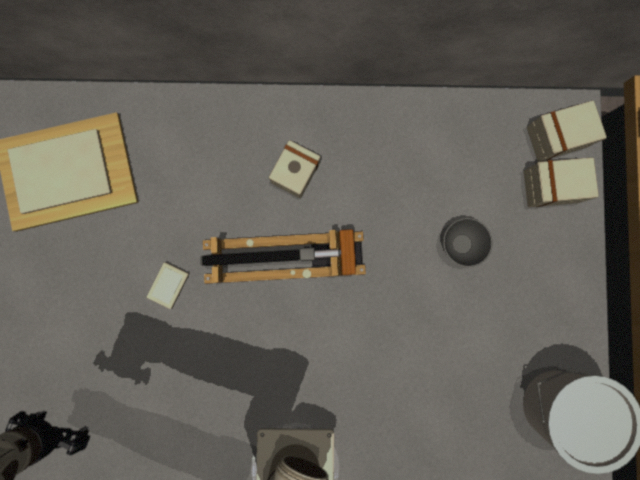

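View pics/side0.png

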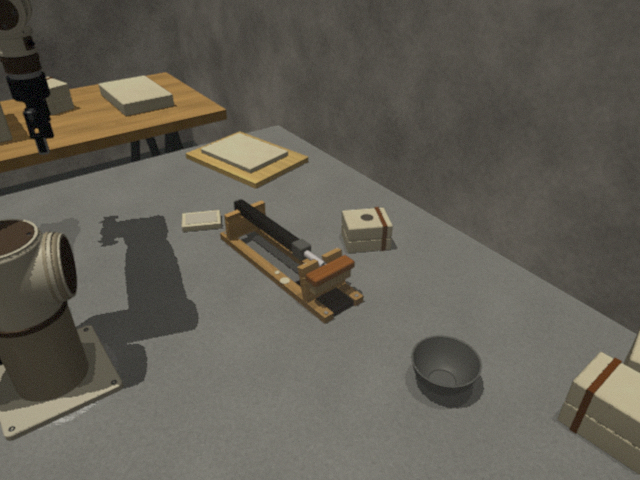

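View pics/wrist0.png

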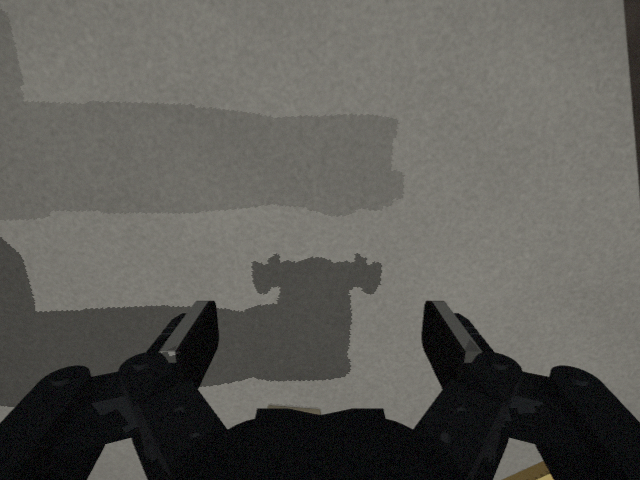

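The rest lies along world y, with the handle end at image left (+y) and the head at the right (about px 347,252 in the top view). The collar is near (307,253). The button side (brush −y) should therefore face world +x, away from the robot.

```bash
cat > h.py <<'E'
import numpy as np,cv2
from cell import sense,cams,env
from scipy.spatial.transform import Rotation as Ro
def ray_plane(P,uv,z):
    K,R,t=P["intrinsics"],np.array(P["R"]),np.array(P["t"])
    d=R.T@np.linalg.inv(K)@np.array([uv[0],uv[1],1.]); c=-R.T@t
    return c+d*(z-c[2])/d[2]
def wristP(s):
    M=cams.camera_params("wrist"); T=np.eye(4);T[:3,:3]=Ro.from_quat(s["orientation"]).as_matrix();T[:3,3]=s["eef_pos"]
    C=np.linalg.inv(T@M["mount"]); return dict(intrinsics=M["intrinsics"],R=C[:3,:3],t=C[:3,3])
def proj(P,X):
    p=P["intrinsics"]@(P["R"]@np.array(X,float)+P["t"]); return p[:2]/p[2]
E
python3 - <<'E'
from h import *
im=cv2.imread("pics/top0.png"); P=cams.camera_params("top")
for n,uv,z in [("hend",(203,260),100),("collar",(307,253.5),102),("collar L",(300,254),102),("collar R",(313.5,253.5),102),("head",(347,252),94),("tubeR",(336,253),93),("rearboard",(214,259),88)]:
    print(n,ray_plane(P,uv,z).round(1))
c=im[225:295,190:380]; cv2.imwrite("pics/crop0.png",cv2.resize(c,None,fx=4,fy=4,interpolation=cv2.INTER_CUBIC))
E
```

```text
hend [513.  222.5 100. ]
collar [531.3 -25.8 102. ]
collar L [529.9  -9.1 102. ]
collar R [531.5 -41.4 102. ]
head [ 536.5 -122.2   94. ]
tubeR [533.8 -95.7  93. ]
rearboard [516.2 198.5  88. ]
```

View pics/crop0.png

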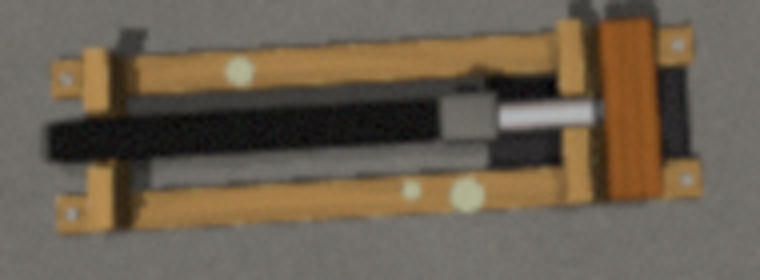

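Collar is at about (531,−26) and the axis is yawed about 4° from world y. I'll move above it with the jaws across the pole, keeping the height.

Request:
play_rows:
  rows:
    - [[0.52,-0.71,0],[0,0,-0.79]]
    - [[0.52,-0.71,0],[0,0,-0.79]]
    - [[0.52,-0.71,0],[0,0,-0.79]]
    - [[0.52,-0.71,0],[0,0,-0.79]]
    - [[0.52,-0.71,0],[0,0,-0.79]]
    - [[0.52,-0.71,0],[0,0,-0.79]]
    - [[0.52,-0.71,0],[0,0,-0.79]]
    - [[0.52,-0.71,0],[0,0,-0.79]]
  jaw: 0

```text
t: 1.15
eef_pos: [373.8, 186.6, 256.2]
orientation: [0.48, 0.877, -0.0, -0.0]
contact_force: [0.8, 1.3, -0.2]
opening: 85.6
```

Request:
play_rows:
  rows:
    - [[0.52,-0.71,0],[0,0,-0.79]]
    - [[0.52,-0.71,0],[0,0,-0.79]]
    - [[0.52,-0.71,0],[0,0,-0.79]]
    - [[0.52,-0.71,0],[0,0,-0.79]]
    - [[0.52,-0.71,0],[0,0,-0.79]]
    - [[0.52,-0.71,0],[0,0,-0.79]]
    - [[0,0,0],[0,0,0]]
    - [[0,0,0],[0,0,0]]

```text
t: 2.15
eef_pos: [528.6, -24.9, 255.8]
orientation: [0.68, 0.733, -0.0, -0.001]
contact_force: [-0.2, 0.1, 0.1]
opening: 85.5
```

Run:
```python
from h import *
s=sense(); im=cams.snapshot("wrist")[:,:,::-1]; cv2.imwrite("pics/w1.png",im)
print(s["t"],s["eef_pos"],s["orientation"],s["joint_positions"].round(3),s["contact_force"])
R=Ro.from_quat(s["orientation"]).as_matrix(); print(R.round(4))
np.save("P1.npy",wristP(s),allow_pickle=True)
cv2.imwrite("pics/s1.png",cams.snapshot("side")[:,:,::-1])
```

```text
2.15 [528.62379534 -24.93735925 255.76318773] [ 6.79762667e-01  7.33431626e-01 -3.90772557e-04 -7.83569868e-04] [-0.047  0.3    0.084  1.356  0.     1.448] [-0.15548781  0.05754266  0.10871285]
[[-7.580e-02  9.971e-01 -1.700e-03]
 [ 9.971e-01  7.580e-02  5.000e-04]
 [ 6.000e-04 -1.600e-03 -1.000e+00]]
```

View pics/w1.png

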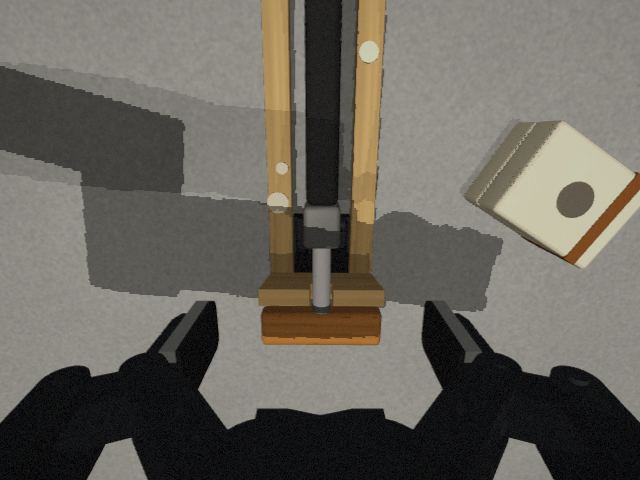

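The collar is at px (304–340, 205–247), with the dark grip running up from it to (305–340, 0) and the tube below it at (321, 250–310). The mould is well clear at right. Next I'll measure the axis and collar from this view.

Run:
```python
from h import *
P=np.load("P1.npy",allow_pickle=True).item()
im=cv2.imread("pics/w1.png")
c=im[180:350,250:400]; cv2.imwrite("pics/w1c.png",cv2.resize(c,None,fx=4,fy=3.5,interpolation=cv2.INTER_CUBIC))
g=cv2.cvtColor(im,cv2.COLOR_BGR2GRAY)
for r in (30,60,100,150,190,212,225,240,260,275): print(r,[int(v) for v in g[r,290:356:2]])
```

```text
30 [78, 82, 129, 143, 143, 141, 143, 103, 19, 28, 29, 30, 37, 36, 31, 31, 28, 37, 30, 35, 28, 33, 34, 31, 32, 22, 81, 79, 87, 86, 86, 87, 87]
60 [68, 82, 80, 138, 145, 141, 143, 128, 28, 31, 28, 32, 37, 34, 29, 33, 31, 30, 32, 32, 34, 36, 31, 25, 23, 31, 85, 83, 88, 88, 87, 87, 71]
100 [64, 89, 134, 148, 147, 146, 144, 142, 25, 30, 33, 34, 36, 39, 41, 32, 33, 35, 35, 34, 33, 31, 31, 27, 18, 75, 91, 87, 83, 85, 89, 76, 59]
150 [96, 69, 72, 74, 131, 127, 130, 129, 28, 24, 28, 25, 27, 30, 26, 29, 23, 33, 20, 27, 27, 26, 34, 21, 20, 68, 69, 90, 92, 94, 89, 57, 140]
190 [126, 64, 68, 124, 125, 126, 126, 125, 61, 31, 27, 30, 34, 26, 31, 32, 29, 30, 26, 27, 29, 20, 23, 15, 55, 65, 72, 67, 71, 69, 65, 116, 136]
212 [73, 65, 70, 62, 67, 70, 67, 86, 107, 121, 121, 122, 117, 119, 116, 118, 116, 115, 113, 113, 111, 109, 110, 103, 85, 64, 91, 84, 84, 87, 59, 88, 97]
225 [97, 63, 30, 13, 31, 27, 24, 79, 99, 112, 115, 112, 114, 112, 113, 106, 108, 109, 108, 110, 105, 106, 104, 100, 80, 45, 39, 36, 21, 25, 49, 91, 97]
240 [91, 71, 25, 7, 17, 23, 23, 42, 48, 51, 50, 56, 56, 51, 50, 51, 50, 54, 53, 51, 48, 54, 50, 51, 47, 32, 27, 28, 22, 32, 64, 95, 92]
260 [68, 59, 23, 2, 0, 20, 15, 15, 17, 15, 0, 63, 113, 126, 134, 137, 134, 129, 124, 115, 72, 17, 10, 16, 16, 14, 11, 18, 20, 28, 66, 71, 68]
275 [60, 63, 62, 63, 60, 57, 58, 58, 59, 59, 61, 75, 115, 126, 134, 134, 134, 132, 126, 110, 77, 57, 60, 61, 57, 61, 63, 55, 59, 60, 61, 58, 59]
```

View pics/w1c.png

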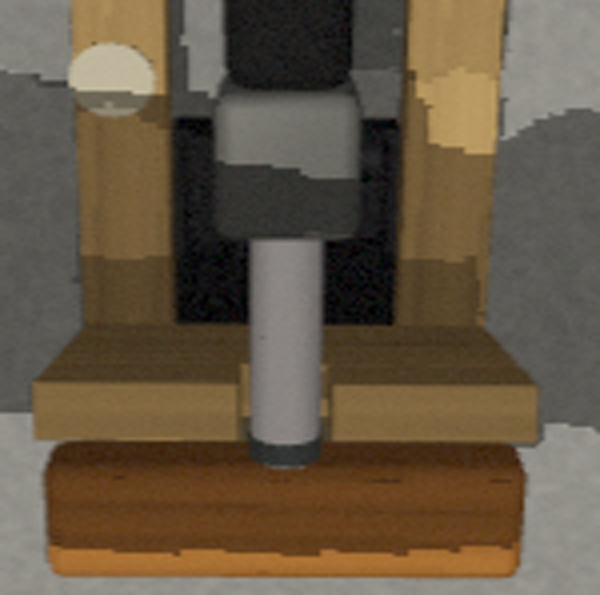

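View pics/s1.png

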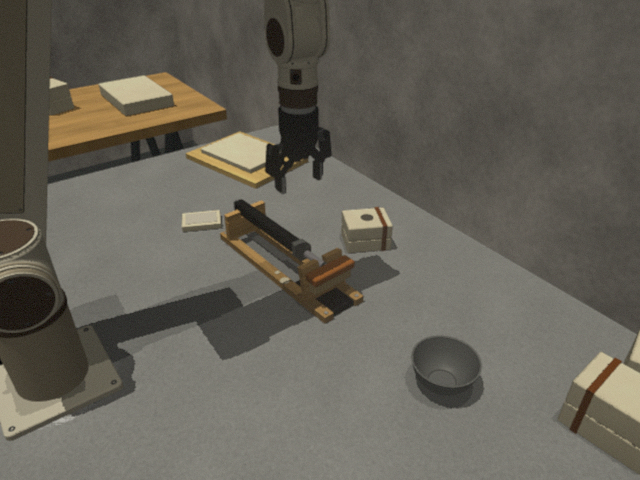

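Run:
```python
from h import *
P=np.load("P1.npy",allow_pickle=True).item()
f=lambda u,v,z:ray_plane(P,(u,v),z).round(1)
print("collar rear",f(322,205,102),"front",f(322,247.5,102))
for r,a,b in [(30,305.5,341),(60,305.5,341),(100,305.5,340),(150,305.5,340),(190,306,338.5)]:
    print(r,f((a+b)/2,r,100),np.linalg.norm(f(b,r,100)-f(a,r,100)))
print("collar ctr",f((304.5+338.5)/2,215,102),f(304.5,215,102),f(339,215,102))
print("tube",f((312+330.5)/2,260,85),f((312+330.5)/2,275,85))
print("head",f(262,310,94),f(381,310,94), f(321,310,94))
Pt=cams.camera_params("top")
g=lambda x,y,z:ray_plane(Pt,(190+x/4,225+y/4),z).round(1)
print("top collar",g(442,118,102),g(497,114,102),"hend",g(48,142,100),"head",g(630,108,94), "rear board", g(98,70,88),g(100,212,88))
```

```text
collar rear [527.5  -4.3 102. ] front [530.1 -39.3 102. ]
30 [519.1 117.5 100. ] 24.466303357883856
60 [520.5  98.8 100. ] 25.072096043211065
100 [522.2  72.6 100. ] 25.064716236175563
150 [524.9  37.5 100. ] 26.076809620810597
190 [526.8   7.2 100. ] 25.47096386083571
collar ctr [527.7 -12.3 102. ] [514.3 -13.3 102. ] [541.5 -11.3 102. ]
tube [530.9 -56.5  85. ] [532.  -70.6  85. ]
head [ 481.7 -104.2   94. ] [587.1 -96.4  94. ] [ 533.9 -100.3   94. ]
top collar [528.7 -10.3 102. ] [531.5 -43.2 102. ] hend [511.8 224.8 100. ] head [ 536.5 -123.4   94. ] rear board [556.1 198.4  88. ] [470.5 194.9  88. ]
```

Request:
play_rows:
  rows:
    - [[0,0.03,-0.41],[0,0,-0.06]]
    - [[0,0,-0.41],[0,0,0]]
    - [[0,0,-0.41],[0,0,0]]
    - [[0,0,-0.41],[0,0,0]]
    - [[0,0,-0.41],[0,0,0]]
    - [[0,0,-0.41],[0,0,0]]
    - [[0,0,-0.41],[0,0,0]]
    - [[0,0,-0.41],[0,0,0]]

```text
t: 3.25
eef_pos: [528.8, -22.3, 92.1]
orientation: [0.681, 0.732, 0.0, 0.0]
contact_force: [0.3, 0.4, -1.3]
opening: 85.6
```

Run:
```python
from h import *
s=sense(); im=cams.snapshot("wrist")[:,:,::-1]; cv2.imwrite("pics/w2.png",im)
print(s["t"],s["eef_pos"],s["contact_force"])
cv2.imwrite("pics/s2.png",cv2.resize(cams.snapshot("side")[170:330,200:400,::-1],None,fx=4,fy=3.7))
```

```text
3.25 [528.79222242 -22.34755812  92.12481542] [ 0.26581534  0.4258298  -1.25443748]
```

View pics/w2.png

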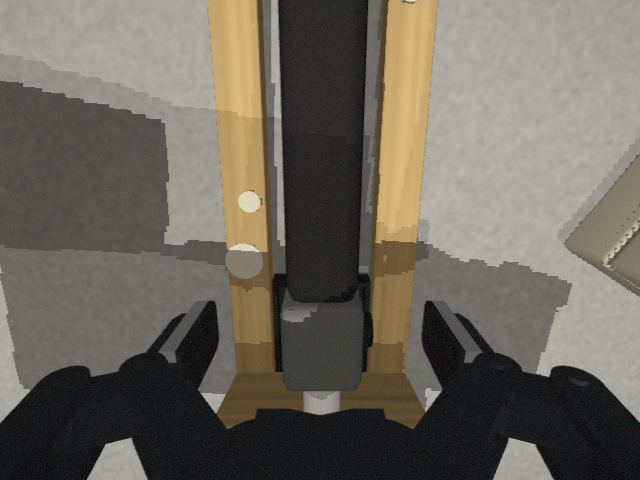

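View pics/s2.png

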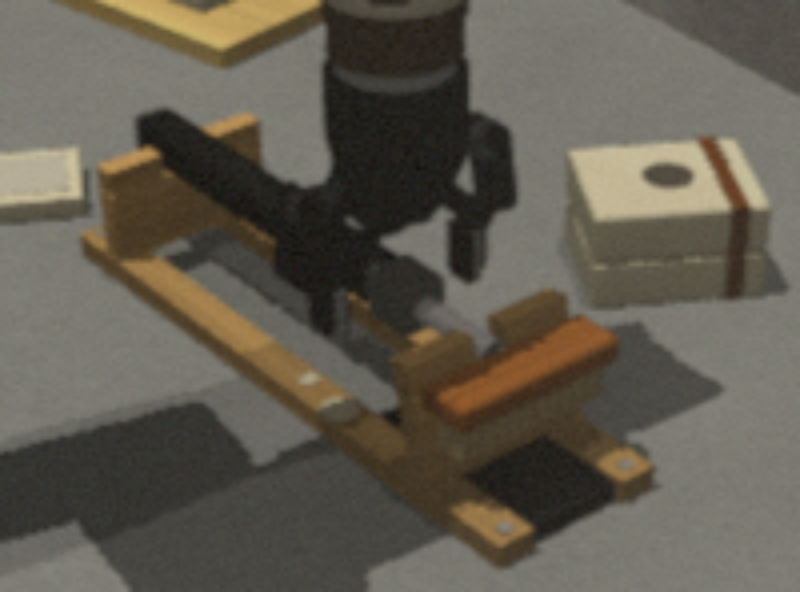

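The collar spans about cols 282–362, rows 300–390. The button bulge is on its right (+x) side at px (369,330). I'll check its y.

Run:
```python
from h import *
s=sense();P=wristP(s)
f=lambda u,v,z:ray_plane(P,(u,v),z).round(1)
print("button",f(370,330,85),f(370,314,85),f(370,347,85)); print("front",f(322,390,102),"rear",f(322,300,101),"sides",f(282,340,102),f(363,340,102))
print("axis", f((279+367)/2,10,100),f((289+358)/2,280,100))
```

```text
button [545.5 -20.9  85. ] [544.7 -13.9  85. ] [546.4 -28.7  85. ]
front [527.5 -36.6 102. ] rear [524.9  -1.1 101. ] sides [512.2 -16.8 102. ] [540.1 -14.8 102. ]
axis [519.1  83.9 100. ] [525.    5.8 100. ]
```

Request:
play_rows:
  rows:
    - [[-0.02,0.02,-0.02],[0,0,0]]
    - [[0,0,0],[0,0,0]]
    - [[0,0,0],[0,0,0]]
    - [[0,0,0],[0,0,0]]
    - [[0,0,0],[0,0,0]]
    - [[0,0,0],[0,0,0]]
    - [[0,0,0],[0,0,0]]
    - [[0,0,0],[0,0,0]]
  jaw: 1
  squeeze: 40

```text
t: 4.35
eef_pos: [530.0, -22.5, 93.1]
orientation: [0.682, 0.731, 0.002, 0.002]
contact_force: [1.4, 1.2, 6.3]
opening: 29.3
```

Opening is 29.3 mm, so the button is pressed flush. Now I'll draw along the axis.

Request:
play_rows:
  rows:
    - [[-0.017,0.25,0],[0,0,0]]
    - [[-0.017,0.25,0],[0,0,0]]
    - [[-0.017,0.25,0],[0,0,0]]
    - [[-0.017,0.25,0],[0,0,0]]
    - [[-0.017,0.25,0],[0,0,0]]
    - [[-0.017,0.25,0],[0,0,0]]
    - [[-0.017,0.25,0],[0,0,0]]
    - [[-0.017,0.25,0],[0,0,0]]

```text
t: 5.35
eef_pos: [523.4, 75.6, 93.4]
orientation: [0.683, 0.731, 0.0, 0.003]
contact_force: [1.5, -8.3, 8.4]
opening: 29.4
```

Run:
```python
from h import *
s=sense(); im=cams.snapshot("wrist")[:,:,::-1]; cv2.imwrite("pics/w3.png",im)
print(s["t"],s["eef_pos"],s["contact_force"],s["opening"])
cv2.imwrite("pics/s3.png",cv2.resize(cams.snapshot("side")[170:330,200:400,::-1],None,fx=4,fy=3.7))
t=cams.snapshot("top")[:,:,::-1]; cv2.imwrite("pics/t3.png",cv2.resize(t[225:295,190:380],None,fx=4,fy=4))
```

```text
5.35 [523.40812988  75.58440396  93.36221866] [ 1.53671008 -8.31486842  8.38103932] 29.35723515418624
```

View pics/s3.png

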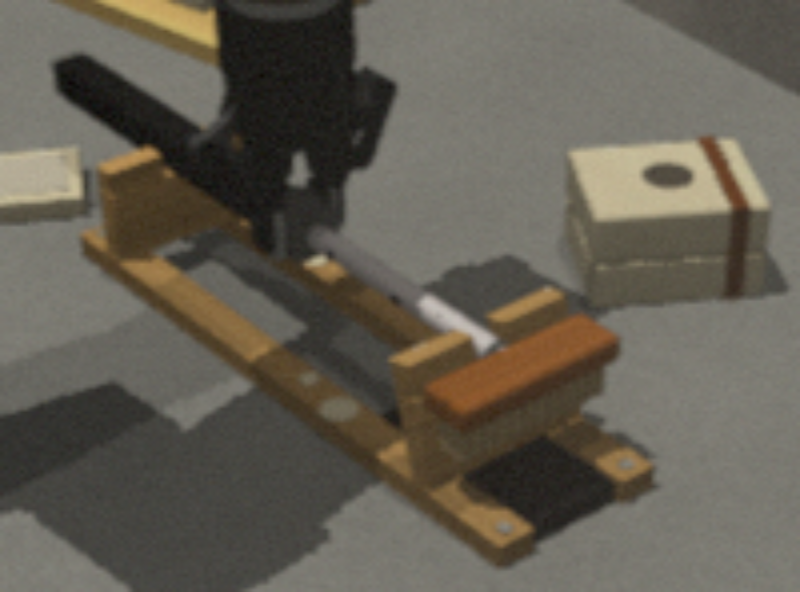

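View pics/t3.png

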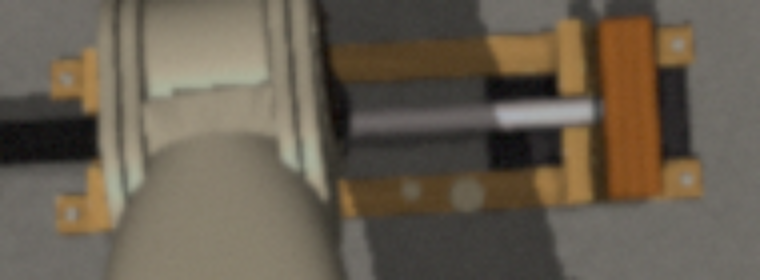

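The head has hardly moved and the tube is well out; the pull so far is 98 mm. Continuing more slowly.

Request:
play_rows:
  rows:
    - [[-0.004,0.05,0],[0,0,0]]
    - [[-0.004,0.05,0],[0,0,0]]
    - [[-0.004,0.05,0],[0,0,0]]
    - [[-0.003,0.05,0],[0,0,0]]
    - [[-0.003,0.05,0],[0,0,0]]
    - [[-0.003,0.05,0],[0,0,0]]
    - [[-0.003,0.05,0],[0,0,0]]
    - [[-0.003,0.05,0],[0,0,0]]

```text
t: 6.5
eef_pos: [522.1, 95.1, 93.4]
orientation: [0.683, 0.731, 0.0, 0.003]
contact_force: [1.3, -7.6, 9.0]
opening: 29.8
```

Request:
play_rows:
  rows:
    - [[-0.002,0.02,0],[0,0,0]]
    - [[-0.002,0.02,0],[0,0,0]]
    - [[-0.002,0.02,0],[0,0,0]]
    - [[-0.002,0.02,0],[0,0,0]]
    - [[-0.002,0.02,0],[0,0,0]]
    - [[0,0,0],[0,0,0]]
    - [[0,0,0],[0,0,0]]
    - [[0,0,0],[0,0,0]]

```text
t: 7.5
eef_pos: [521.6, 100.2, 93.5]
orientation: [0.683, 0.73, 0.0, 0.003]
contact_force: [1.6, -6.7, 9.2]
opening: 30.0
```

Request:
play_rows:
  rows:
    - [[-0.002,0.02,0],[0,0,0]]
    - [[-0.002,0.02,0],[0,0,0]]
    - [[-0.002,0.02,0],[0,0,0]]
    - [[-0.002,0.02,0],[0,0,0]]
    - [[-0.002,0.02,0],[0,0,0]]
    - [[0,0,0],[0,0,0]]
    - [[0,0,0],[0,0,0]]
    - [[0,0,0],[0,0,0]]

```text
t: 8.5
eef_pos: [521.1, 103.9, 93.4]
orientation: [0.683, 0.73, -0.001, 0.004]
contact_force: [0.4, -11.3, 8.8]
opening: 29.4
```

Run:
```python
from h import *
s=sense(); im=cams.snapshot("wrist")[:,:,::-1]; cv2.imwrite("pics/w4.png",im)
print(s["t"],s["eef_pos"],s["contact_force"],s["opening"])
cv2.imwrite("pics/s4.png",cv2.resize(cams.snapshot("side")[170:330,200:400,::-1],None,fx=4,fy=3.7))
```

```text
8.5 [521.10825706 103.85657991  93.41750752] [  0.4047523  -11.26417078   8.83035369] 29.4147155868434
```

View pics/s4.png

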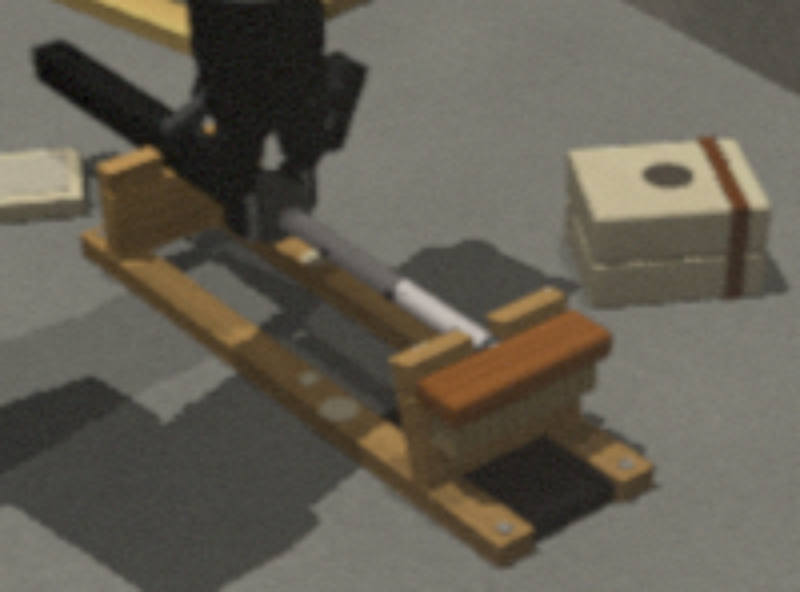

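View pics/w4.png

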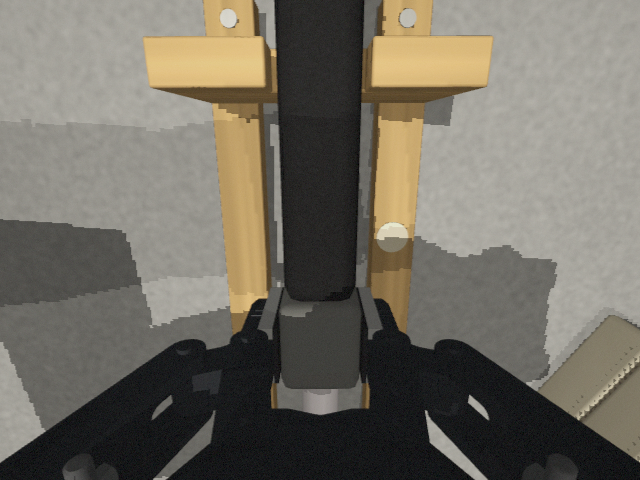

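Request:
play_rows:
  rows:
    - [[-0.002,0.02,0],[0,0,0]]
    - [[-0.002,0.02,0],[0,0,0]]
    - [[-0.002,0.02,0],[0,0,0]]
    - [[0,0,0],[0,0,0]]
    - [[0,0,0],[0,0,0]]
    - [[0,0,0],[0,0,0]]
    - [[0,0,0],[0,0,0]]
    - [[0,0,0],[0,0,0]]

```text
t: 9.6
eef_pos: [521.0, 104.1, 93.4]
orientation: [0.684, 0.73, -0.003, 0.006]
contact_force: [2.2, -18.6, 10.5]
opening: 29.7
```

Run:
```python
from h import *
s=sense(); P=wristP(s)
print(s["t"],s["eef_pos"],s["contact_force"],s["opening"])
im=cams.snapshot("wrist")[:,:,::-1]; cv2.imwrite("pics/w5.png",im)
si=cams.snapshot("side")[:,:,::-1]; cv2.imwrite("pics/s5.png",cv2.resize(si[170:330,200:400],None,fx=4,fy=3.7))
# collar estimate in w5
f=lambda u,v,z:ray_plane(P,(u,v),z).round(1)
print("collar front/rear",f(320,388,102),f(320,299,101))
```

```text
9.6 [521.0421026  104.07217533  93.39069635] [  2.16171272 -18.62328398  10.5188494 ] 29.679471466432677
collar front/rear [520.8  88.2 102. ] [518.5 124.5 101. ]
```

View pics/s5.png

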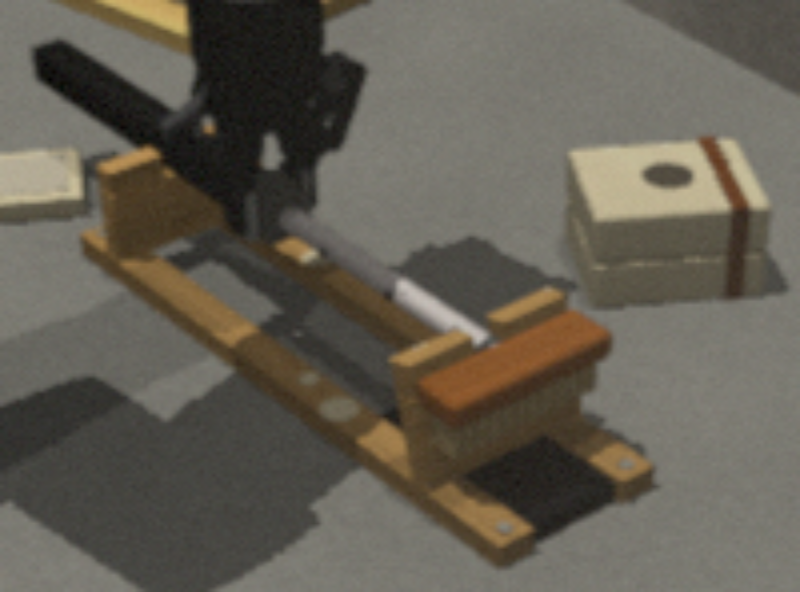

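View pics/w5.png

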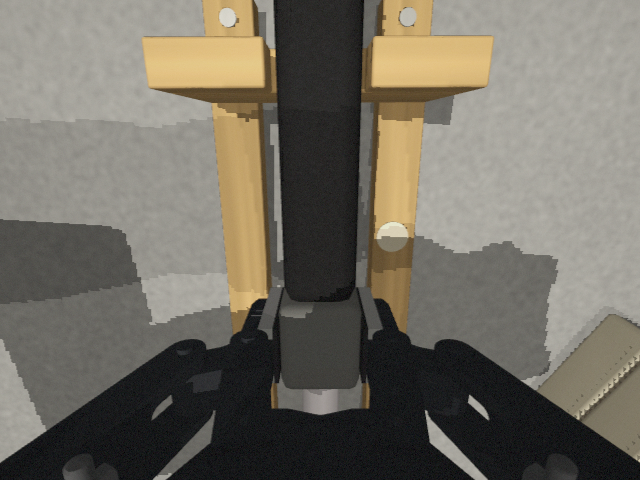

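Hard stop reached: pull force rose to −18.6 N with no motion, and the head is against the board. I'll relax the wind-up and then release the button.

Request:
play_rows:
  rows:
    - [[0,-0.02,0.01],[0,0,0]]
    - [[0,-0.02,0.01],[0,0,0]]
    - [[0,-0.01,0.01],[0,0,0]]
    - [[0,0,0],[0,0,0]]
    - [[0,0,0],[0,0,0]]
    - [[0,0,0],[0,0,0]]
    - [[0,0,0],[0,0,0]]
    - [[0,0,0],[0,0,0]]

```text
t: 10.7
eef_pos: [520.8, 104.0, 93.5]
orientation: [0.683, 0.73, -0.001, 0.004]
contact_force: [4.6, -11.1, 1.2]
opening: 29.4
```

Request:
play_rows:
  rows:
    - [[0,0,0],[0,0,0]]
    - [[0,0,0],[0,0,0]]
    - [[0,0,0],[0,0,0]]
    - [[0,0,0],[0,0,0]]
    - [[0,0,0],[0,0,0]]
    - [[0,0,0],[0,0,0]]
    - [[0,0,0],[0,0,0]]
    - [[0,0,0],[0,0,0]]
  jaw: 0

```text
t: 11.7
eef_pos: [518.8, 107.9, 92.8]
orientation: [0.682, 0.731, -0.0, -0.0]
contact_force: [0.1, -0.5, -0.2]
opening: 85.3
```

Run:
```python
from h import *
s=sense(); P=wristP(s)
print(s["t"],s["eef_pos"],s["orientation"],s["contact_force"],s["opening"])
im=cams.snapshot("wrist")[:,:,::-1]; cv2.imwrite("pics/w6.png",im)
```

```text
11.7 [518.78411448 107.9276009   92.79791421] [ 6.82101687e-01  7.31257333e-01 -9.15149916e-06 -2.62008858e-05] [ 0.12218043 -0.47785229 -0.17025189] 85.31235265637375
```

View pics/w6.png

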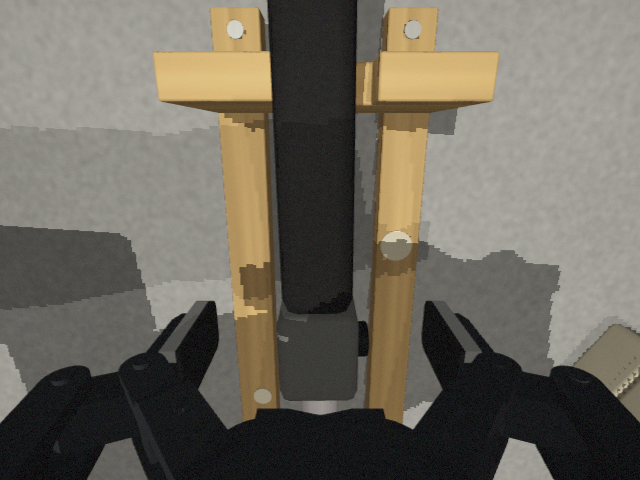

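The button stands out again at px (363,338), proud by about 11 px, the same as before pressing. Now locating the collar and axis for the lifting grip.

Run:
```python
from h import *
s=sense();P=wristP(s)
f=lambda u,v,z:ray_plane(P,(u,v),z).round(1)
print("button",f(368,338,85)); print("front",f(318,400,102),"rear",f(318,311,101))
print("axis", f((271+357)/2,10,100),f((276+355)/2,200,100),f((282+353)/2,290,100))
a=f((271+357)/2,10,100);b=f((282+353)/2,290,100);print(np.degrees(np.arctan2(-(a-b)[0],(a-b)[1])))
R=Ro.from_quat(s["orientation"]).as_matrix();print(R[:,1],np.degrees(np.arctan2(R[1,1],R[0,1])))
```

```text
button [537.5 104.1  85. ]
front [518.3  87.1 102. ] rear [515.8 123.8 101. ]
axis [508.7 214.7 100. ] [512.5 162.4 100. ] [515.2 131.2 100. ]
4.45117400288661
[9.97586327e-01 6.94371489e-02 5.53083509e-05] 3.981659569156544
```

Request:
play_rows:
  rows:
    - [[-0.024,0.18,-0.01],[0,0,0.05]]
    - [[-0.024,0.18,-0.01],[0,0,0]]
    - [[-0.024,0.18,-0.01],[0,0,0]]
    - [[-0.024,0.18,0],[0,0,0]]
    - [[0,0,0],[0,0,0]]
    - [[0,0,0],[0,0,0]]
    - [[0,0,0],[0,0,0]]
    - [[0,0,0],[0,0,0]]

```text
t: 12.75
eef_pos: [514.0, 143.6, 91.3]
orientation: [0.68, 0.733, -0.0, 0.0]
contact_force: [-0.2, -0.2, 0.1]
opening: 85.0
```

Request:
play_rows:
  rows:
    - [[0,0,0],[0,0,0]]
    - [[0,0,0],[0,0,0]]
    - [[0,0,0],[0,0,0]]
    - [[0,0,0],[0,0,0]]
    - [[0,0,0],[0,0,0]]
    - [[0,0,0],[0,0,0]]
    - [[0,0,0],[0,0,0]]
    - [[0,0,0],[0,0,0]]
  jaw: 1
  squeeze: 60

```text
t: 13.75
eef_pos: [514.6, 143.9, 91.6]
orientation: [0.68, 0.733, 0.001, 0.0]
contact_force: [3.6, -0.4, 1.5]
opening: 25.2
```

Run:
```python
from h import *
s=sense(); P=wristP(s)
print(s["t"],s["eef_pos"],s["orientation"],s["contact_force"],s["opening"])
im=cams.snapshot("wrist")[:,:,::-1]; cv2.imwrite("pics/w7.png",im)
si=cams.snapshot("side")[:,:,::-1]; cv2.imwrite("pics/s7.png",cv2.resize(si[170:330,200:400],None,fx=4,fy=3.7))
```

```text
13.75 [514.64978895 143.9425158   91.62939348] [6.80246328e-01 7.32983217e-01 5.35983671e-04 4.99509043e-04] [ 3.57363616 -0.3829872   1.48253382] 25.179073017390525
```

View pics/s7.png

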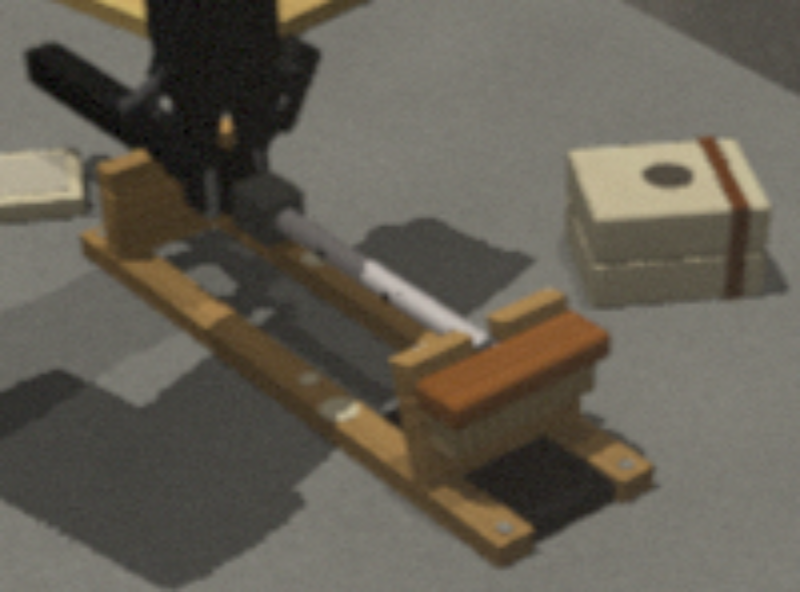

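Grip holds the rubber at 25.2 mm, about 40 mm behind the collar. I'll back the head 2 mm off the board and lift.

Request:
play_rows:
  rows:
    - [[0.012,-0.03,0],[0,0,0]]
    - [[0.002,-0.02,0],[0,0,0]]
    - [[0,0,0.04],[0,0,0]]
    - [[0,0,0.06],[0,0,0]]
    - [[0,0,0.08],[0,0,0]]
    - [[0,0,0.1],[0,0,0]]
    - [[0,0,0.12],[0,0,0]]
    - [[0,0,0.12],[0,0,0]]

```text
t: 14.85
eef_pos: [511.9, 140.9, 115.6]
orientation: [0.68, 0.733, -0.003, -0.002]
contact_force: [-0.4, -0.4, -3.9]
opening: 25.1
```

Run:
```python
from h import *
s=sense(); P=wristP(s)
print(s["t"],s["eef_pos"],s["orientation"],s["contact_force"],s["wrist_torque"],s["opening"])
si=cams.snapshot("side")[:,:,::-1]; cv2.imwrite("pics/s8.png",cv2.resize(si[170:330,200:400],None,fx=4,fy=3.7))
```

```text
14.85 [511.94493515 140.8836128  115.5727358 ] [ 0.68011235  0.7330998  -0.00272721 -0.00210572] [-0.44215409 -0.35532198 -3.89874079] [-0.00395318  0.00690906  0.01232959] 25.12274908112244
```

View pics/s8.png

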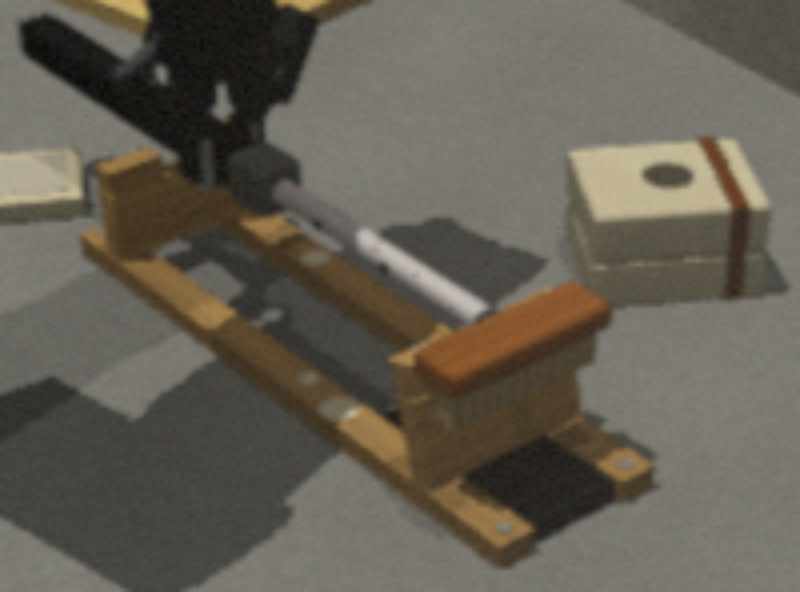

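The brush is free: load is 3.9 N, about its weight, with near-zero moment. Continuing the lift.

Request:
play_rows:
  rows:
    - [[0,0,0.2],[0,0,0]]
    - [[0,0,0.3],[0,0,0]]
    - [[0,0,0.4],[0,0,0]]
    - [[0,0,0.4],[0,0,0]]
    - [[0,0,0.35],[0,0,0]]
    - [[0,0,0.25],[0,0,0]]
    - [[0,0,0.15],[0,0,0]]
    - [[0,0,0.05],[0,0,0]]

```text
t: 15.9
eef_pos: [514.7, 141.4, 222.7]
orientation: [0.68, 0.733, 0.0, 0.0]
contact_force: [0.5, -0.2, -4.2]
opening: 25.1
```

Request:
play_rows:
  rows:
    - [[0,0,0],[0,0,0]]
    - [[0,0,0],[0,0,0]]
    - [[0,0,0],[0,0,0]]
    - [[0,0,0],[0,0,0]]
    - [[0,0,0],[0,0,0]]
    - [[0,0,0],[0,0,0]]
    - [[0,0,0],[0,0,0]]
    - [[0,0,0],[0,0,0]]

```text
t: 16.9
eef_pos: [514.7, 141.4, 222.3]
orientation: [0.68, 0.733, 0.0, -0.0]
contact_force: [-0.7, -0.2, -4.5]
opening: 24.9
```

Run:
```python
from h import *
s=sense(); P=wristP(s)
R=Ro.from_quat(s["orientation"]).as_matrix();print(R.round(4))
print(s["t"],s["eef_pos"],s["contact_force"],s["wrist_torque"],s["opening"],abs(s["qd"]).max())
si=cams.snapshot("side")[:,:,::-1]; cv2.imwrite("pics/s9.png",cv2.resize(si[100:350,150:450],None,fx=2.6,fy=2.4))
cv2.imwrite("pics/t9.png",cams.snapshot("top")[:,:,::-1])
cv2.imwrite("pics/w9.png",cams.snapshot("wrist")[:,:,::-1])
```

```text
[[-0.0747  0.9972  0.    ]
 [ 0.9972  0.0747  0.    ]
 [ 0.      0.     -1.    ]]
16.9 [514.66621965 141.42302145 222.33764399] [-0.72554334 -0.20142424 -4.51954331] [ 0.01371192  0.02291919 -0.00885469] 24.935061891585814 0.0016066078242834322
```

View pics/s9.png

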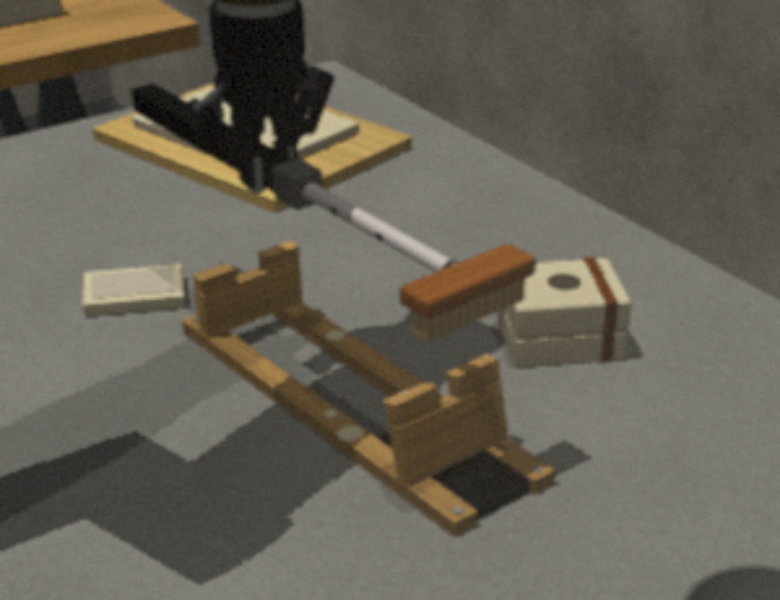

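View pics/t9.png

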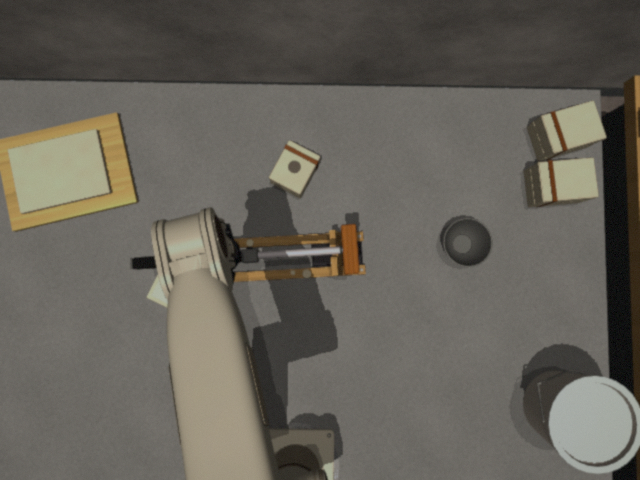

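View pics/w9.png

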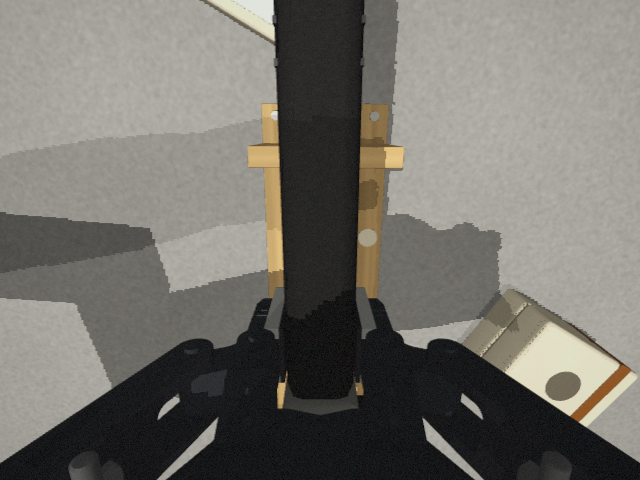

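The brush is held clear of the rest with its bristles down, and the bystanders haven't moved. In the top view the head is at about (350,249) and the handle end at (131,263). Last check: length, level and drift.

Run:
```python
from h import *
T=cams.camera_params("top");S=cams.camera_params("side")
t=cv2.imread("pics/t9.png");cv2.imwrite("pics/t9c.png",cv2.resize(t[215:300,120:380],None,fx=3,fy=3,interpolation=cv2.INTER_CUBIC))
def tri(a,b):
    M=lambda P:P["intrinsics"]@np.c_[P["R"],P["t"]]
    X=cv2.triangulatePoints(M(T),M(S),np.array(a,float).reshape(2,1),np.array(b,float).reshape(2,1)).ravel();X=X[:3]/X[3]
    return X.round(1),proj(T,X).round(1)
k=lambda x,y:(150+x/2.6,100+y/2.4)
print("head top ctr",tri((350,249),k(470,270)))
print("hend",tri((131,263),k(135,97)))
for z in (230,):
    h=ray_plane(T,(131,263),231);c=ray_plane(T,(350,249.5),225);print(h,c,np.linalg.norm((h-c)[:2]),"expect",257+98+120)
si=cv2.imread("pics/s9.png");cv2.imwrite("pics/s9c.png",cv2.resize(si[80:350,100:560],None,fx=1.7,fy=1.7))
s2=cams.snapshot("side")[:,:,::-1]; d=cv2.absdiff(cv2.resize(s2[100:350,150:450],None,fx=2.6,fy=2.4),si); print("drift",d.max(),d.mean())
```

```text
head top ctr (array([ 536.4, -121.6,  225.1]), array([350.3, 248.5]))
hend (array([498.3, 356.6, 213.8]), array([130.6, 263.8]))
[499.35103188 350.17141167 231.        ] [ 534.24558685 -120.85573189  225.        ] 472.31790134952894 expect 475
drift 25 1.739644586894587
```

View pics/t9c.png

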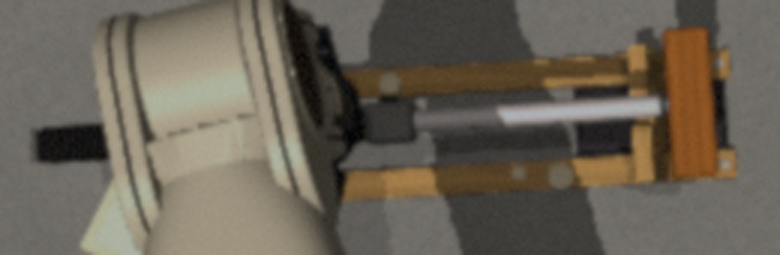

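View pics/s9c.png

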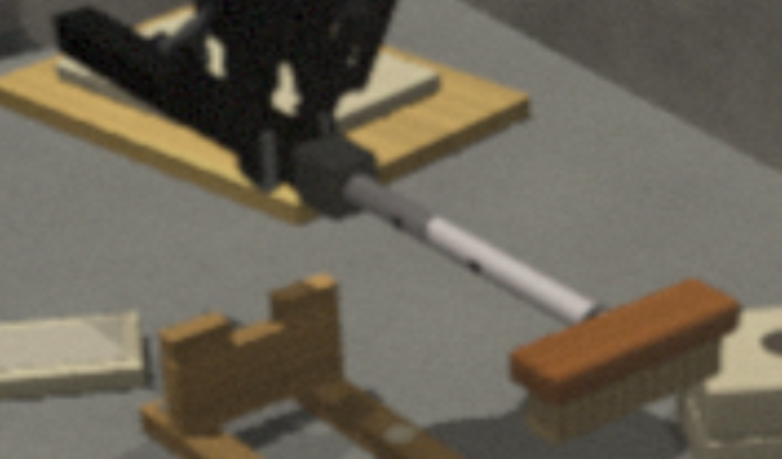

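Length is about 472–478 mm (475 expected at the second stop). The head axis is at z≈216 against 215.7 for level, and the two vacated catch holes show on the tube. Handing in.

```bash
python3 -c "
from cell import sense,env
print(env.close_job()); print(sense()['t'])"
```

```text
the job is handed in; nothing more can be done
None
the job is handed in; nothing more can be done
```

The job is done and handed in at about 17 s. The brush is locked at full length and held level in the air, about 131 mm above where it lay.

I squeezed the collar over the button and drew the handle about 127 mm. That took it past the first stop to a hard stop, with the head up against the front board and the pull at 18.6 N. I then let go of the button, gripped the rubber about 40 mm behind the collar, backed off a couple of millimetres and lifted.

**Last checks:**
- **Button:** after release it stood as proud in the wrist picture as before pressing. I did not see it again after the lift.
- **Length:** the brush measured about 472 mm on a plane at its height in the top view, and about 480 mm across the two views. Full length is 475 mm, and that spread is within picture accuracy. Two emptied catch holes also show on the tube.
- **Level and still:** the head axis is at about 216 mm, against 215.7 mm expected if level. The wrist moment is near zero, and the arm was still with about 25 mm of grip.
- **Handle end:** its two-view height (214 mm) is only rough, because the point there was poorly defined.
- **Bystanders:** the mould, bowl and sample look unmoved; the sample is partly hidden under the arm in the top view but clear in the side view.

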